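Close up a frieze row against its corner block

TASK

The five frieze tiles in the channel nearer the robot on the facade panel lie short of the glued terracotta corner block. With the fingertips behind the last tile, push the whole row along the channel as one train, without ramming it, until the first tile sits fully home against the corner block and no gaps are left between the tiles. Only push: do not pick up, lift or pull the row apart, and leave the paint bottle, paint pot, spare block and brush where they are.

Things in the scene. Friction and masses are not known exactly. Their poses are not given: they have to be found in the camera images.
- panel: Facade panel: white board 360 (x) x 500 (y) x 10 mm fixed flat on the bench, green field, window with purple curtains in the middle (all of it under 15 mm above the board), a frieze band along each long side. Origin: centre of its underside, on the bench; x runs across the bands away from the robot, y along them. The nearer band (x = -110 mm) is the work; the far one is finished, its same five tiles glued down.
- corner_face (a point): The stop: point on the channel floor, mid-width, at the foot of the face of the terracotta corner block that closes the +y end of the nearer band's channel; axes as the panel. The block is glued down, fills y = 0 to +44 mm from here, is 41.6 mm wide and 16 mm high.
- channel_end (a point): Point on the channel floor (board top), mid-width, at the channel's open end, 395 mm from corner_face. The straight channel is 41.6 mm wide between two strips 6 mm wide that stand 6 mm above its floor.
- tile1: Scroll frieze tile, dark brown edges, bare plywood face with white fretwork scrolls, 56 mm long (along its y), 40 mm wide (x), 14 mm thick; origin at the centre of its underside; loose, 16 to 33 g. First of the row, next to the corner block, starting 50 to 120 mm short of it. tile1 to tile5 lie in order, at most 1 mm apart, axes along the panel's; they stand 8 mm proud of the strips and slide with light friction (whole row under 3 N).
- tile2: Rosette frieze tile, dark brown edges, white face with a terracotta pierced disc, 36 mm long (along its y), 40 mm wide (x), 14 mm thick; origin at the centre of its underside; loose, 12 to 24 g.
- tile3: Scroll frieze tile, dark brown edges, bare plywood face with white fretwork scrolls, 56 mm long (along its y), 40 mm wide (x), 14 mm thick; origin at the centre of its underside; loose, 16 to 33 g.
- tile4: Rosette frieze tile, dark brown edges, white face with a terracotta pierced disc, 36 mm long (along its y), 40 mm wide (x), 14 mm thick; origin at the centre of its underside; loose, 12 to 24 g.
- tile5: Scroll frieze tile, dark brown edges, bare plywood face with white fretwork scrolls, 56 mm long (along its y), 40 mm wide (x), 14 mm thick; origin at the centre of its underside; loose, 16 to 33 g. The last of the row, at the open end; behind it the channel is empty for at least 30 mm and open at the end.
- paint_bottle: White screw-cap paint bottle, 50 mm across, 95 mm tall, loose on the bench beyond one end of the panel; origin at the centre of its underside. Not part of the job.
- paint_pot: Small open terracotta-coloured paint pot, 54 mm across, 30 mm tall, loose on the bench beyond one end of the panel; origin at the centre of its underside. Not part of the job.
- spare_block: The second corner block, for later: terracotta with a rosette, 42 x 44 x 16 mm, loose on the bench beyond one end of the panel; origin at the centre of its underside. Not part of the job.
- brush: Flat paint brush 190 mm long, 42 mm wide at the head, 20 mm high, lying on the bench between the robot and the panel, roughly parallel to the channel; origin at the middle of its underside, x along it. Not part of the job.
Mind the look-alikes: they are no part of the job. Leave any green look-alike of the tile4 alone. Leave any green look-alike of the tile5 alone.

How it is judged:
By the outcome, as a careful person would: the job done as asked, in the order asked, and still so for the second after the job is handed in, with the robot touching nothing.
It also fails if it takes over 35 s, if anything falls off the work surface, if the arm or the gripper's body presses on something with over 40 N, if the wrist force passes 120 N, or if a joint passes its speed limit or range.

ROBOT

A 7-joint arm with a two-finger parallel gripper is mounted at the origin on the work surface. World frame = base frame: x ahead of the robot, y to its left, z up, the work surface at z = 0. Lengths are in m, angles in rad, forces in N, time in s.
With the tool pointing down it reaches from about 0.4 to 0.85 m from the base axis. Payload 4.5 kg.
Tool frame: the origin (TCP) lies between the finger pads; the fingertips stand 19 mm ahead of it and the grasp point (between the pads) is the TCP (bot.tips_ahead is the z of the fingertips in the tool frame, in m); z points along the fingers, y is the line along which they close (so a half turn about z gives the same grasp; the last joint's range is limited). The gripper opens to 85 mm and grips with 20 to 120 N. Pads are 22 mm wide; open, the fingers measure 114 mm over their backs; the gripper's body (76 mm by 85 mm) begins 54 mm behind the grasp point. The pads swing forward as they close: fully open they stand 13 mm farther back than shut.
Start: joints at [1.38, 0.689, -0.195, 1.565, 0.157, 0.902, -0.215], TCP at [0.139, -0.609, 0.25] pointing down, gripper open.
Joint ranges: [-3.01, 3.01], [-0.46, 2.08], [-1.47, 1.51], [0.13, 2.56], [-1, 4.14], [0.04, 2.09], [-2.66, 2.66]. Speed limits (rad/s): [2.57, 2.57, 3.14, 3.14, 3.14, 3.14, 3.14].

INTERFACE

Orientations are given as a unit quaternion [x, y, z, w].
In Python, from rig import bot gives the robot as it stands. The module is installed in compiled form; this text tells all that it offers.
- The arm moves only by the tool servo_tool, never from a script. Its argument "commands" is a list of rows, each a list of 7 numbers: the gripper's target within -1 to 1 (fully open at 1, half-way at 0, shut at -1), then the shift along the tool's x, y, z in mm, then the turn, a rotation vector about the tool's x, y, z in degrees. A call has 1 to 20 rows; each row shifts and turns the commanded pose from where the row before left it, along the tool's axes as they then stand; what a row does not reach is not made up. A row lasts 1/8 s, in which the tool goes at most 62.5 mm and 10.7 degrees, less where a joint would pass 70% of its speed; a pose out of reach is approached as far as the arm can. A call with a gripper value outside its range is refused whole. The fingers move at their own pace and stop on an object; "force" is the grip in N (left out, the last holds). Time passes only in rows, so rows that do not move let the fingers close. It gives the time, the measured TCP pose, the force and the opening at its end, in the units of the state.
- bot.get_obs(): the state, without advancing time (a new reading comes with each control period).
- bot.read_camera(name): name is "side" or "top"; returns a dict with "pixels" (480x640x3 uint8, blue, green, red), "z_map" (480x640 float32, m along the optical axis (not along the pixel's ray), 0 where there is no reading), "fx", "fy", "cx", "cy" (pixels), "rvec" (rotation vector, rad) and "tvec" (3), from world to camera coordinates, as OpenCV has them. Camera axes: x right, y down, z forward; pixel columns grow to the right and rows downward; lengths in m; the calibration is good to about 2 mm. A picture is of the moment at which its call begins.
- bot.hand_in(): hands the job in, once; it reports no verdict.
The state is a dict: "time_s": time; "joint_positions": joint angles; "joint_vel": joint speeds; "effort": joint torques, N m; "eef_pos": TCP position; "orientation": TCP orientation; "contact_force": force on the tool from outside, world axes, zero at the start; "wrist_torque": the same for the moment, N m; "gripper_width": opening from 0.0 (shut) to 1.0 (fully open).
Only numpy, scipy, OpenCV 4.12 (cv2) and the standard library are available. Lean on these libraries where they do the work, as an engineer would, in place of code of your own. Each camera call takes 0.05 s, during which the arm holds its last target. There are 200 camera calls.

## Working session

There is one attempt and no reset: what is moved stays moved. The work goes in short steps, Python scripts to look and compute and a tool call to move; the robot and the scene stay as the last step left them, time stands still between calls to the robot, and variables do not carry over. Pictures are saved under pics/ and viewed, on a budget of 10 in all, crops included, one or two more only if the job needs it, and the job is handed in when it is done.

Besides the shell and the picture viewer there is one more tool, called after ">>>" as a command line: name --pt "numbers of a row" for each row, then --argument value for the rest. servo_tool: Moves the arm, as the interface text tells. Its arguments: {"type":"object","properties":{"commands":{"type":"array","items":{"type":"array","items":{"type":"number"}}},"force":{"type":"number"}},"required":["commands"]}

```bash
mkdir -p pics; cat > h.py <<'E'
import numpy as np, cv2
from rig import bot
def cam(n):
    c=bot.read_camera(n); R,_=cv2.Rodrigues(np.array(c["rvec"],float)); return c,R,np.array(c["tvec"],float).ravel()
def w(c,R,t,u,v,z=None):
    """pixel -> world, by depth map or on the plane z"""
    d=np.array([(u-c["cx"])/c["fx"],(v-c["cy"])/c["fy"],1.]); o=-R.T@t; r=R.T@d
    s=c["z_map"][int(v),int(u)] if z is None else (z-o[2])/r[2]
    return o+s*r
E
python3 - <<'E'
from h import *
for n in("top","side"):
    c,R,t=cam(n); cv2.imwrite(f"pics/{n}0.png",c["pixels"]); print(n,c["fx"],-R.T@t)
o=bot.get_obs(); print(o["eef_pos"],o["orientation"],o["contact_force"],o["time_s"],o["gripper_width"])
E
```

```text
top 490.04430557819677 [0.35621591 0.01169242 0.97965548]
side 449.094948196894 [ 0.33172358 -0.75945246  0.56956125]
[ 0.13914748 -0.60876292  0.24955474] [ 9.93686861e-01  1.12186260e-01 -1.50033761e-04 -8.01366793e-04] [-0.49734017 -0.86866129 -0.4773832 ] 0.1 1.0020811308973758
```

View pics/top0.png

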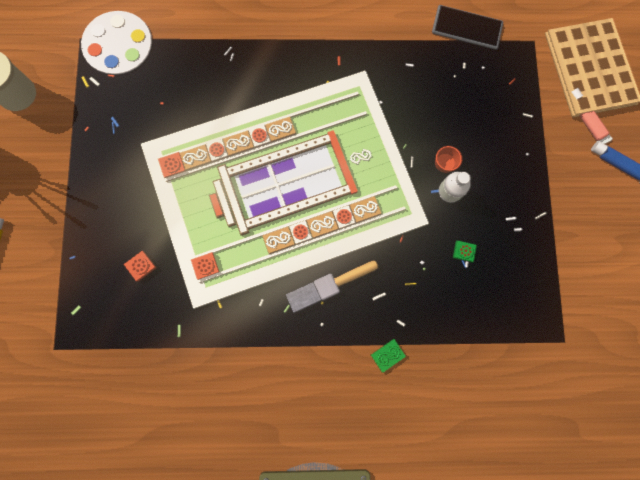

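View pics/side0.png

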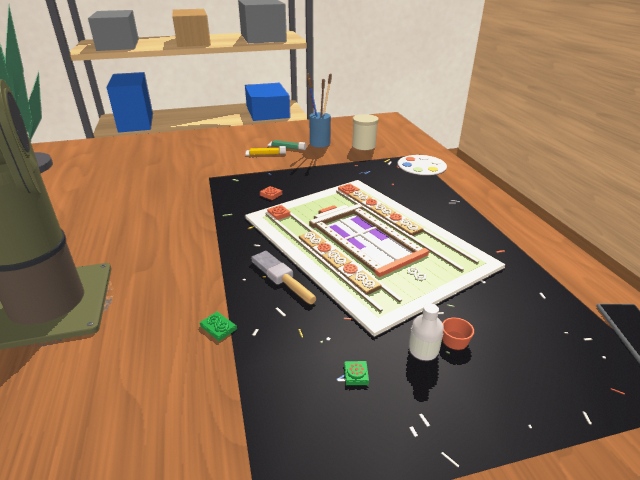

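The row sits in the lower (nearer) band, with the glued corner block at about (205,266) and tile5 at about (367,208). The green look-alikes at (388,357) and (465,251) are off the panel and excluded by colour. I'll enlarge the row to measure it.

```bash
python3 - <<'E'
from h import *
c,R,t=cam("top"); im=c["pixels"]
cv2.imwrite("pics/crop1.png",cv2.resize(im[170:300,180:440],None,fx=3,fy=3,interpolation=cv2.INTER_CUBIC))
for n,(u,v) in dict(bottle=(455,187),tile5=(367,208),block=(205,266),brushhandle=(375,267)).items(): print(n,w(c,R,t,u,v).round(4))
E
```

```text
bottle [ 0.63   -0.2783  0.0683]
tile5 [ 0.6005 -0.1108  0.0231]
block [0.4854 0.2096 0.0268]
brushhandle [ 0.4814 -0.1239  0.0164]
```

View pics/crop1.png

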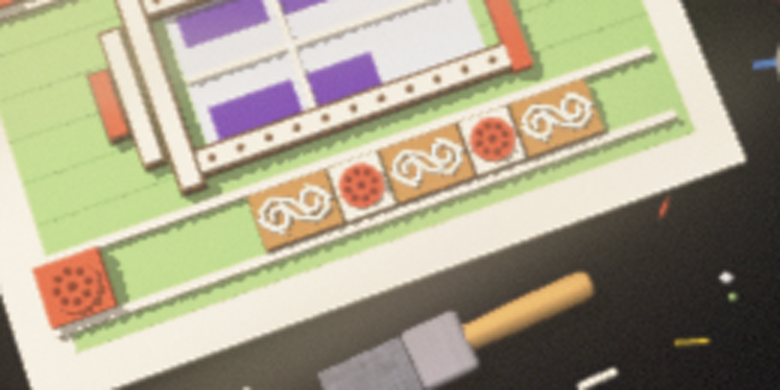

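```bash
python3 - <<'E'
from h import *
c,R,t=cam("top")
P=lambda u,v,z: w(c,R,t,180+(u+.5)/3-.5,170+(v+.5)/3-.5,z)
q=dict(t5a=P(590,82,.024),t5b=P(607,128,.024),t1a=P(249,197,.024),t1b=P(267,248,.024),ba=P(100,247,.026),bb=P(117,302,.026),bla=P(35,268,.026),blb=P(57,328,.026),
 s1a=P(115,240,.016),s1b=P(650,50,.016),s2a=P(62,335,.016),s2b=P(676,116,.016))
for k,v in q.items(): print(k,v.round(4))
e5=(q['t5a']+q['t5b'])/2; e1=(q['t1a']+q['t1b'])/2; b=(q['ba']+q['bb'])/2; bl=(q['bla']+q['blb'])/2
for n,d in dict(row=e1-e5,toblock=b-e1,block=bl-b,all=bl-e5,s1=q['s1a']-q['s1b'],s2=q['s2a']-q['s2b'],w5=q['t5a']-q['t5b'],w1=q['t1a']-q['t1b']).items(): print(n,np.linalg.norm(d).round(4),"yaw",np.degrees(np.arctan2(-d[0],d[1])).round(2))
print(e5,e1,b)
E
```

```text
t5a [ 0.6231 -0.1304  0.024 ]
t5b [ 0.5911 -0.1407  0.024 ]
t1a [0.5459 0.0984 0.024 ]
t1b [0.5117 0.0864 0.024 ]
ba [0.513 0.195 0.026]
bb [0.4768 0.1831 0.026 ]
bla [0.4996 0.2366 0.026 ]
blb [0.4603 0.2212 0.026 ]
s1a [0.5193 0.1872 0.016 ]
s1b [ 0.6477 -0.1736  0.016 ]
s2a [0.4567 0.22   0.016 ]
s2b [ 0.6011 -0.1893  0.016 ]
row 0.241 yaw 18.96
toblock 0.1024 yaw 19.33
block 0.0426 yaw 20.57
all 0.386 yaw 19.24
s1 0.3829 yaw 19.6
s2 0.4341 yaw 19.43
w5 0.0336 yaw -72.06
w1 0.0363 yaw -70.62
[ 0.60709761 -0.13556507  0.024     ] [0.52878125 0.09237991 0.024     ] [0.49489171 0.18901763 0.026     ]
```

>>> servo_tool --pt "-1 0 0 0 0 0 -9.65" --pt "-1 0 0 0 0 0 -9.65" --pt "-1 0 0 0 0 0 -9.65" --pt "-1 0 0 0 0 0 -9.65" --pt "-1 0 0 0 0 0 -9.65" --pt "-1 0 0 0 0 0 -9.65" --pt "-1 0 0 0 0 0 -9.65" --pt "-1 0 0 0 0 0 -9.65" --pt "-1 0 0 0 0 0 -9.65" --pt "-1 0 0 0 0 0 -9.65" --pt "-1 0 0 0 0 0 0" --force 30

```text
time_s: 1.58
eef_pos: [0.139, -0.6092, 0.2499]
orientation: [0.579, 0.815, 0.0, -0.0]
contact_force: [-0.3, 0.0, 0.1]
gripper_width: -0.002
```

>>> servo_tool --pt "-1 16 37 0 0 0 0" --pt "-1 16 37 0 0 0 0" --pt "-1 16 37 0 0 0 0" --pt "-1 16 37 0 0 0 0" --pt "-1 16 37 0 0 0 0" --pt "-1 16 37 0 0 0 0" --pt "-1 16 37 0 0 0 0" --pt "-1 16 37 0 0 0 0" --pt "-1 16 37 0 0 0 0" --pt "-1 16 37 0 0 0 0" --pt "-1 16 37 0 0 0 0" --pt "-1 16 37 0 0 0 0" --pt "-1 16 37 0 0 0 0" --pt "-1 16 37 0 0 0 0" --pt "-1 16 37 0 0 0 0" --pt "-1 16 37 0 0 0 0" --pt "-1 0 0 0 0 0 0" --pt "-1 0 0 0 0 0 0"

```text
time_s: 3.82
eef_pos: [0.6122, -0.1721, 0.25]
orientation: [0.579, 0.815, -0.001, -0.0]
contact_force: [-0.0, 0.2, -0.5]
gripper_width: -0.002
```

```bash
cat >> h.py <<'E'
A=np.radians(19.4); d=np.array([-np.sin(A),np.cos(A)]); n=np.array([np.cos(A),np.sin(A)])
def st():
    from scipy.spatial.transform import Rotation as Ro
    o=bot.get_obs(); p=np.array(o["eef_pos"]); X=Ro.from_quat(o["orientation"]).as_matrix()
    f=np.array(o["contact_force"])
    print("t",round(o["time_s"],2),"s,n,z mm",(1e3*np.array([p[:2]@d,p[:2]@n,p[2]])).round(1),"yaw x",np.degrees(np.arctan2(X[1,0],X[0,0])).round(2),"z",X[:,2].round(3),"F s,n,z",np.round([f[:2]@d,f[:2]@n,f[2]],2),"grip",round(o["gripper_width"],3))
E
python3 -c "
from h import *
st();print(bot.tips_ahead)"
```

```text
t 3.83 s,n,z mm [-365.7  520.3  250. ] yaw x 109.26 z [-0.001 -0.001 -1.   ] F s,n,z [ 0.2   0.06 -0.45] grip -0.002
0.019
```

>>> servo_tool --pt "-1 2 4 20 0 0 0" --pt "-1 2 4 35 0 0 0" --pt "-1 0 0 35 0 0 0" --pt "-1 0 0 35 0 0 0" --pt "-1 0 0 30 0 0 0" --pt "-1 0 0 20 0 0 0" --pt "-1 0 0 15 0 0 0" --pt "-1 0 0 0 0 0 0" --pt "-1 0 0 0 0 0 0"

```text
time_s: 4.95
eef_pos: [0.6199, -0.1649, 0.0612]
orientation: [0.578, 0.816, 0.0, 0.001]
contact_force: [-0.2, 0.9, 0.4]
gripper_width: 0.004
```

```bash
python3 - <<'E'
from h import *
st()
a=cam("top")[0]["pixels"]; b=cam("side")[0]["pixels"]
A=cv2.resize(a[150:290,340:480],(560,560),interpolation=cv2.INTER_CUBIC)[:, :400]
B=cv2.resize(b[190:330,310:450],(560,560),interpolation=cv2.INTER_CUBIC)[:, :400]
cv2.imwrite("pics/low.png",np.hstack([A,B]))
E
```

```text
t 4.95 s,n,z mm [-361.5  529.9   61.2] yaw x 109.37 z [ 0.002 -0.    -1.   ] F s,n,z [0.93 0.15 0.4 ] grip 0.004
```

View pics/low.png

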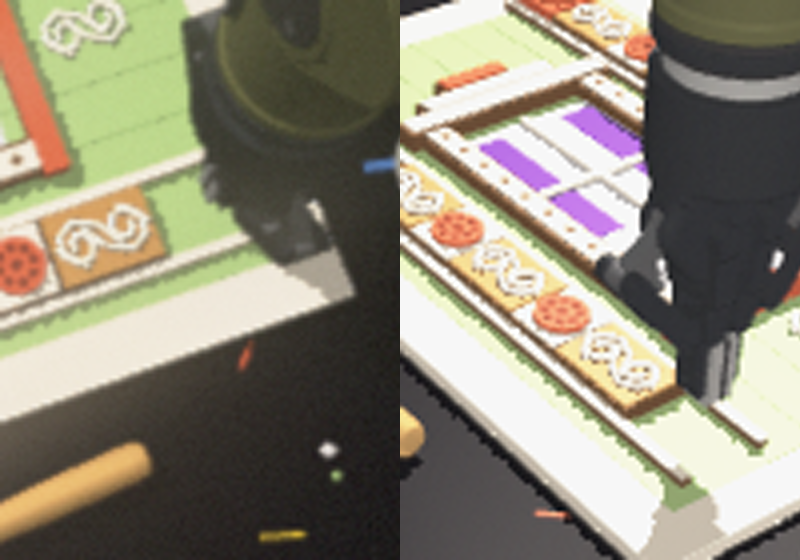

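The tips hang shut behind tile5, lined up with the channel. Descending gently to tips at about 14 mm.

>>> servo_tool --pt "-1 0 -2 8 0 0 0" --pt "-1 0 0 8 0 0 0" --pt "-1 0 0 5 0 0 0" --pt "-1 0 0 4 0 0 0" --pt "-1 0 0 3 0 0 0" --pt "-1 0 0 0 0 0 0" --pt "-1 0 0 0 0 0 0"

```text
time_s: 5.92
eef_pos: [0.6173, -0.1656, 0.0324]
orientation: [0.578, 0.816, 0.0, 0.0]
contact_force: [-0.4, -0.1, -0.2]
gripper_width: -0.001
```

```bash
python3 - <<'E'
from h import *
st()
a=cam("top")[0]["pixels"]; b=cam("side")[0]["pixels"]
A=cv2.resize(a[150:290,340:480],(560,560),interpolation=cv2.INTER_CUBIC)[:, :400]
B=cv2.resize(b[190:330,310:450],(560,560),interpolation=cv2.INTER_CUBIC)[:, :400]
cv2.imwrite("pics/low2.png",np.hstack([A,B]))
E
```

```text
t 5.92 s,n,z mm [-361.3  527.2   32.4] yaw x 109.38 z [ 0. -0. -1.] F s,n,z [ 0.05 -0.35 -0.22] grip -0.001
```

View pics/low2.png

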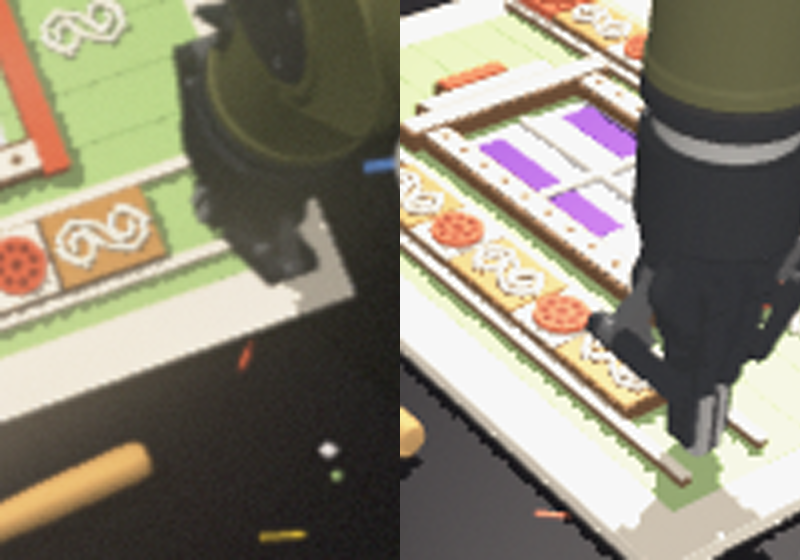

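The tips are in the channel, centred, with no contact force. Approaching slowly: contact is expected at about s = -340 and home at about s = -237.

>>> servo_tool --pt "-1 3 0 0 0 0 0" --pt "-1 4 0 0 0 0 0" --pt "-1 4 0 0 0 0 0" --pt "-1 2 0 0 0 0 0" --pt "-1 1.5 0 0 0 0 0" --pt "-1 1.5 0 0 0 0 0" --pt "-1 1.5 0 0 0 0 0" --pt "-1 1.5 0 0 0 0 0" --pt "-1 1.5 0 0 0 0 0" --pt "-1 1.5 0 0 0 0 0" --pt "-1 1.5 0 0 0 0 0" --pt "-1 1.5 0 0 0 0 0" --pt "-1 1.5 0 0 0 0 0" --pt "-1 1.5 0 0 0 0 0" --pt "-1 2 0 0 0 0 0" --pt "-1 2 0 0 0 0 0" --pt "-1 2 0 0 0 0 0"

```text
time_s: 8.15
eef_pos: [0.6058, -0.1333, 0.0323]
orientation: [0.578, 0.816, -0.0, 0.0]
contact_force: [1.0, -0.6, -0.9]
gripper_width: 0.001
```

```bash
python3 -c "
from h import *
st()"
```

```text
t 8.15 s,n,z mm [-327.   527.2   32.3] yaw x 109.38 z [-0. -0. -1.] F s,n,z [-0.91  0.71 -0.86] grip 0.001
```

>>> servo_tool --pt "-1 3 0 0 0 0 0" --pt "-1 3 0 0 0 0 0" --pt "-1 4 0 0 0 0 0" --pt "-1 4 0 0 0 0 0" --pt "-1 4 0 0 0 0 0" --pt "-1 4 0 0 0 0 0" --pt "-1 4 0 0 0 0 0" --pt "-1 4 0 0 0 0 0" --pt "-1 4 0 0 0 0 0" --pt "-1 4 0 0 0 0 0" --pt "-1 4 0 0 0 0 0" --pt "-1 4 0 0 0 0 0" --pt "-1 4 0 0 0 0 0" --pt "-1 4 0 0 0 0 0" --pt "-1 4 0 0 0 0 0" --pt "-1 4 0 0 0 0 0" --pt "-1 3 0 0 0 0 0" --pt "-1 3 0 0 0 0 0" --pt "-1 2 0 0 0 0 0" --pt "-1 2 0 0 0 0 0"

```text
time_s: 10.65
eef_pos: [0.582, -0.0656, 0.0323]
orientation: [0.578, 0.816, -0.0, 0.0]
contact_force: [-0.5, -1.1, -0.6]
gripper_width: -0.001
```

```bash
python3 - <<'E'
from h import *
st()
a=cam("top")[0]["pixels"]
cv2.imwrite("pics/mid.png",cv2.resize(a[170:300,180:440],None,fx=3,fy=3,interpolation=cv2.INTER_CUBIC))
E
```

```text
t 10.65 s,n,z mm [-255.2  527.2   32.3] yaw x 109.37 z [ 0. -0. -1.] F s,n,z [-0.89 -0.84 -0.57] grip -0.001
```

View pics/mid.png

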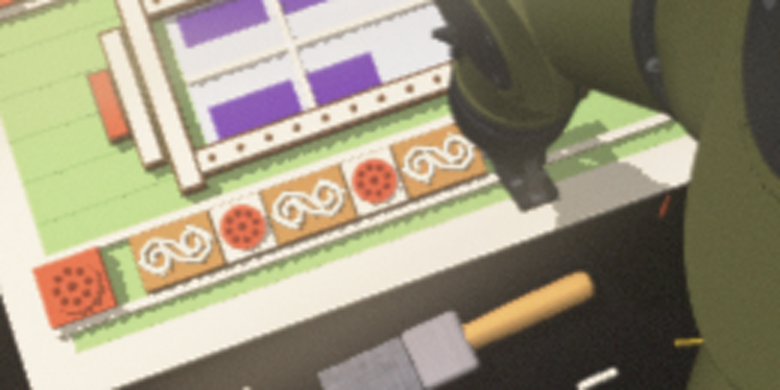

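The train is closed up, with about 18–20 mm left (block edge about (108,274), tile1 front about (138,265)). Now creeping.

>>> servo_tool --pt "-1 1.5 0 0 0 0 0" --pt "-1 2 0 0 0 0 0" --pt "-1 2 0 0 0 0 0" --pt "-1 2 0 0 0 0 0" --pt "-1 1.5 0 0 0 0 0" --pt "-1 1 0 0 0 0 0" --pt "-1 1 0 0 0 0 0" --pt "-1 1 0 0 0 0 0" --pt "-1 1 0 0 0 0 0" --pt "-1 1 0 0 0 0 0"

```text
time_s: 11.95
eef_pos: [0.5773, -0.0524, 0.0323]
orientation: [0.578, 0.816, -0.0, 0.0]
contact_force: [1.0, 0.0, 1.3]
gripper_width: 0.002
```

>>> servo_tool --pt "-1 0.8 0 0 0 0 0" --pt "-1 0.8 0 0 0 0 0" --pt "-1 0.8 0 0 0 0 0" --pt "-1 0.8 0 0 0 0 0"

```text
time_s: 12.45
eef_pos: [0.5763, -0.0493, 0.0323]
orientation: [0.578, 0.816, -0.0, 0.0]
contact_force: [-0.6, -0.2, -0.4]
gripper_width: 0.002
```

```bash
python3 -c "
from h import *
st()"
```

```text
t 12.45 s,n,z mm [-238.   527.2   32.3] yaw x 109.38 z [-0. -0. -1.] F s,n,z [-0.02 -0.63 -0.42] grip 0.002
```

>>> servo_tool --pt "-1 0.7 0 0 0 0 0" --pt "-1 0.7 0 0 0 0 0"

```text
time_s: 12.7
eef_pos: [0.5758, -0.048, 0.0323]
orientation: [0.578, 0.816, -0.0, 0.0]
contact_force: [-0.3, -0.8, -0.3]
gripper_width: -0.001
```

>>> servo_tool --pt "-1 0.7 0 0 0 0 0" --pt "-1 0.7 0 0 0 0 0"

```text
time_s: 12.95
eef_pos: [0.5754, -0.0467, 0.0323]
orientation: [0.578, 0.816, -0.0, 0.0]
contact_force: [0.2, -2.2, -0.2]
gripper_width: -0.002
```

```bash
python3 - <<'E'
from h import *
st()
a=cam("top")[0]["pixels"]
cv2.imwrite("pics/end.png",cv2.resize(a[200:290,180:340],None,fx=5,fy=5,interpolation=cv2.INTER_CUBIC))
E
```

```text
t 12.95 s,n,z mm [-235.1  527.2   32.3] yaw x 109.38 z [ 0. -0. -1.] F s,n,z [-2.15 -0.56 -0.24] grip -0.002
```

View pics/end.png

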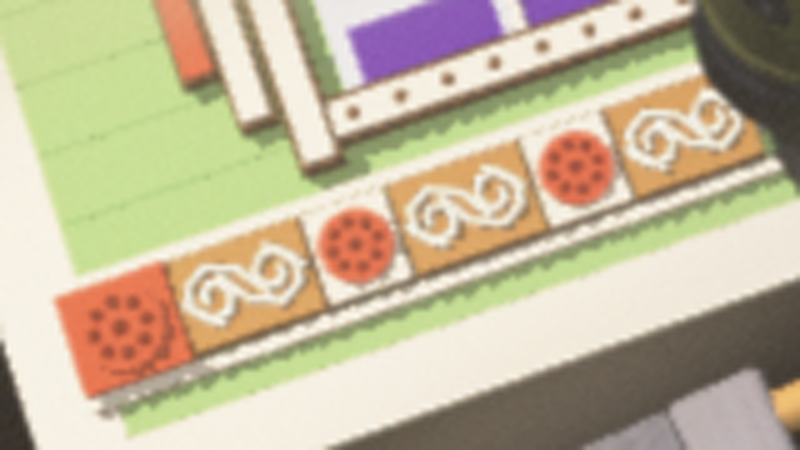

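Tile1 appears to meet the block (edge from (165,265) to (192,355)). Force is only 2 N, so I'll press on in small steps until it clearly rises above row friction.

>>> servo_tool --pt "-1 0.5 0 0 0 0 0" --pt "-1 0 0 0 0 0 0"

```text
time_s: 13.25
eef_pos: [0.5753, -0.0467, 0.0323]
orientation: [0.578, 0.816, -0.0, 0.0]
contact_force: [1.4, -1.5, 0.5]
gripper_width: 0.004
```

```bash
python3 -c "
from h import *
st()"
```

```text
t 13.25 s,n,z mm [-235.1  527.2   32.3] yaw x 109.36 z [ 0.    -0.001 -1.   ] F s,n,z [-1.89  0.83  0.51] grip 0.004
```

>>> servo_tool --pt "-1 0.5 0 0 0 0 0" --pt "-1 0 0 0 0 0 0"

```text
time_s: 13.5
eef_pos: [0.5753, -0.0466, 0.0323]
orientation: [0.578, 0.816, -0.0, 0.0]
contact_force: [0.3, -2.5, 0.2]
gripper_width: -0.002
```

```bash
python3 -c "
from h import *
st()"
```

```text
t 13.5 s,n,z mm [-235.1  527.1   32.3] yaw x 109.34 z [ 0.    -0.001 -1.   ] F s,n,z [-2.45 -0.5   0.24] grip -0.002
```

It has stalled at s = -235.1, close to the predicted home. A bit more pressing will rule out stiction.

>>> servo_tool --pt "-1 0.7 0 0 0 0 0" --pt "-1 0.7 0 0 0 0 0" --pt "-1 0.7 0 0 0 0 0" --pt "-1 0 0 0 0 0 0"

```text
time_s: 14.0
eef_pos: [0.5751, -0.0466, 0.0325]
orientation: [0.579, 0.815, -0.001, 0.002]
contact_force: [4.2, -7.7, -0.2]
gripper_width: -0.001
```

```bash
python3 -c "
from h import *
st()"
```

```text
t 14.0 s,n,z mm [-235.   527.    32.5] yaw x 109.26 z [ 0.001 -0.004 -1.   ] F s,n,z [-8.65  1.37 -0.24] grip -0.001
```

>>> servo_tool --pt "-1 0.7 0 0 0 0 0" --pt "-1 0.7 0 0 0 0 0" --pt "-1 0.7 0 0 0 0 0" --pt "-1 0 0 0 0 0 0"

```text
time_s: 14.5
eef_pos: [0.5749, -0.0465, 0.0326]
orientation: [0.579, 0.815, -0.002, 0.003]
contact_force: [3.8, -10.0, -0.3]
gripper_width: 0.002
```

```bash
python3 -c "
from h import *
st()"
```

```text
t 14.5 s,n,z mm [-234.8  526.9   32.6] yaw x 109.19 z [ 0.002 -0.006 -1.   ] F s,n,z [-10.68   0.3   -0.26] grip 0.002
```

10.7 N with no travel: the row is hard home. Back straight off, then lift.

>>> servo_tool --pt "-1 -2 0 0 0 0 0" --pt "-1 -2 0 0 0 0 0" --pt "-1 -2 0 0 0 0 0" --pt "-1 -4 0 0 0 0 0" --pt "-1 -6 0 0 0 0 0" --pt "-1 -6 0 0 0 0 0" --pt "-1 -4 0 0 0 0 0" --pt "-1 0 0 -10 0 0 0" --pt "-1 0 0 -25 0 0 0" --pt "-1 0 0 -40 0 0 0" --pt "-1 0 0 -40 0 0 0" --pt "-1 -30 0 -30 0 0 0" --pt "-1 -40 0 0 0 0 0" --pt "-1 -40 0 0 0 0 0" --pt "-1 -40 0 0 0 0 0" --pt "-1 -40 0 0 0 0 0" --pt "-1 -20 0 0 0 0 0" --pt "-1 0 0 0 0 0 0" --pt "-1 0 0 0 0 0 0"

```text
time_s: 16.88
eef_pos: [0.6518, -0.2623, 0.1776]
orientation: [0.577, 0.817, 0.001, -0.001]
contact_force: [0.3, 0.8, -1.3]
gripper_width: 0.002
```

```bash
python3 - <<'E'
from h import *
st()
a=cam("top")[0]["pixels"]; b=cam("side")[0]["pixels"]
A=cv2.resize(a[175:315,180:380],(800,560),interpolation=cv2.INTER_CUBIC)
B=cv2.resize(b[170:310,250:450],(800,560),interpolation=cv2.INTER_CUBIC)
cv2.imwrite("pics/fin_top.png",A);cv2.imwrite("pics/fin_side.png",B)
E
```

```text
t 16.88 s,n,z mm [-463.9  527.6  177.6] yaw x 109.5 z [-0.     0.002 -1.   ] F s,n,z [ 0.68  0.53 -1.27] grip 0.002
```

View pics/fin_top.png

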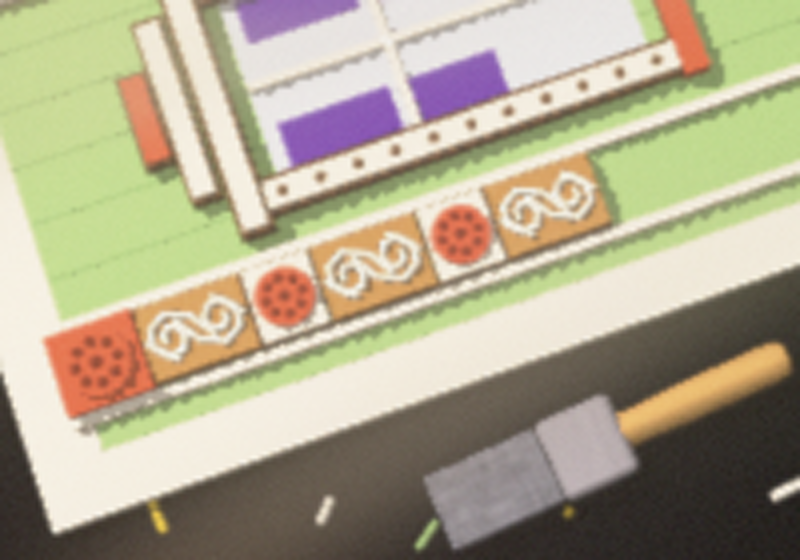

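View pics/fin_side.png

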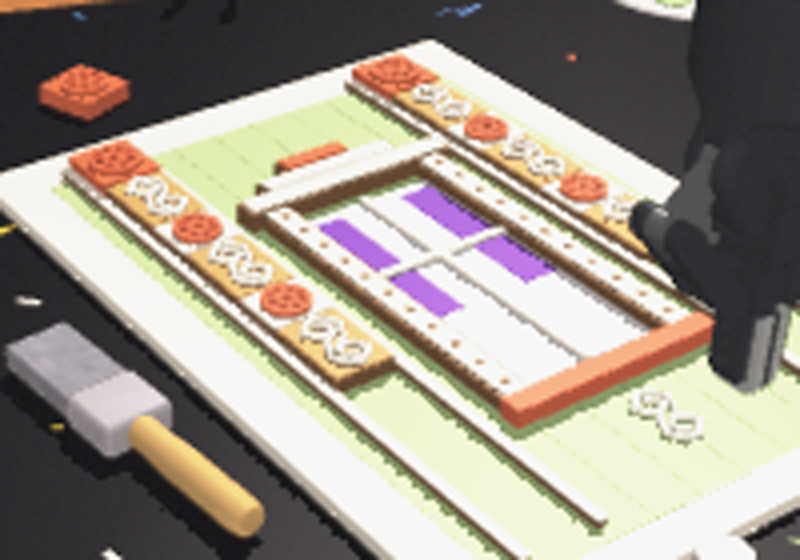

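The row runs from the block edge (about (135,310)–(155,385) in the top crop) to tile5's end (about (600,190)), flat and without gaps. The brush is where it was and the gripper is clear.

```bash
python3 -c "
from h import *
print(bot.hand_in())"
```

```text
the job is handed in; nothing more can be done
None
```

I pushed the five-tile row along the nearer channel as one train until tile1 sat home against the corner block, then handed the job in at about 17 s of the 35 s allowed.

- **Push:** The shut fingertips stayed behind tile5 inside the channel. I moved at about 30 mm/s at most and crept the last stretch at 8 mm/s or less.
- **Home check:** The fingertips stalled within about 2 mm of the home position I had predicted from the pictures. The force then rose to about 10.7 N, against under 3 N of row friction, with only about 0.3 mm more travel.
- **Last pictures:** After backing straight off and lifting, both views show the row flat, in order, with no visible gaps and tile1 against the block. At about 2 mm per pixel they cannot show a gap under about 1 mm, so the stall and the force rise are the stronger evidence there.
- **Other items:** The brush looked unmoved in the last pictures. I did not re-measure the bottle, pot, spare block or green look-alikes, but the arm never touched them in any step I saw.

No check failed. The only disagreement was my picture estimate of the total push, which was about 2 mm short of the actual travel and within the calibration error.

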